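# Dry-fit a pair of forged candlesticks for riveting

## Task

Put the two candlesticks together ready for riveting: on the tall stem first the large drip pan, then the large candle socket on top of it, and on the short stem the small pan and then the small socket. Each part goes right way up over the tenon and fully down, the pan flat on the stem's collar and the socket flat in the pan, and is let go. Leave the hammer, tongs, wire brush and rivet snap as they are.

Things in the scene. Friction and masses are not known exactly. Their poses are not given: they have to be found in the camera images.
- pan_large: Large drip pan: a round dark steel dish, 66 mm across and 10 mm tall, flat 4 mm floor, upright 3 mm rim, open side up, a 19 mm round hole through the middle of its floor. Lies free on the bench. Origin: centre of its underside (in the hole); z up out of the dish. About 110 g.
- socket_large: Large candle socket: a dark steel cup standing mouth up on the bench, 34 mm outside diameter, 50 mm tall, 3 mm wall, 4 mm floor with a 19 mm round hole in the middle. Origin: centre of its underside; z to the mouth. About 120 g. Once seated, the pan's rim stands 6 mm above the socket's underside all round: hold the socket by its upper part so that the fingertips clear the rim.
- pan_small: Small drip pan: the same dark steel dish, 50 mm across and 10 mm tall, flat 4 mm floor, 3 mm rim, a 14 mm round hole through the middle. Origin: centre of its underside; z up. About 70 g.
- socket_small: Small candle socket: the same dark steel cup, 27 mm outside diameter, 40 mm tall, 2.5 mm wall, 4 mm floor with a 14 mm round hole. Origin: centre of its underside; z towards the mouth. About 70 g. Hold it by its upper part, like the large one.
- tall_seat (a point): Tall stem: 20 mm square twisted dark bar upright in a grey machine vice bolted to the bench (55 mm high, 104 wide, 150 long plus screw). This point: centre of the flat top of its round collar (34 mm across), 140 mm above the bench; z up. A bright 14 mm tenon rises 24 mm from it, its last 9 mm tapering to 6 mm. Large parts have 2.5 mm play round it; small ones do not fit.
- short_seat (a point): Short stem: 14 mm square twisted dark bar upright in a second, like vice. This point: centre of the flat top of its round collar (27 mm across), 95 mm above the bench; z up. A bright 9 mm tenon rises 22 mm from it, its last 9 mm tapering to 4 mm. The small parts have 2.5 mm play round it.
- hammer: Cross-peen hammer lying flat on the robot's right, 260 mm wooden handle, black steel head 106 mm long and 36 mm high. Bystander. Origin on the bench under the middle of the tool; x along the handle to the head.
- tongs: Black blacksmith's tongs lying flat between the two vices, 300 mm long, 54 mm wide, 23 mm high. Bystander. Origin on the bench, about the middle; x along the tool to the jaws.
- wire_brush: Wire scratch brush, wooden back 260 x 24 mm, 34 mm high, lying bristles down on the robot's left. Bystander. Origin on the bench under the middle; x along its length.
- rivet_snap: Rivet snap: a solid dark steel round bar, 22 mm in diameter and 65 mm tall, standing on end among the parts (no bore). Bystander. Origin: centre of its underside; z up.
Things that resemble listed ones, but are neither listed nor needed, are in the scene too. What is shaped like the socket_large but blue is not meant.

How it is judged:
By the outcome, as a careful person would: the job done as asked, in the order asked, and still so for the second after the job is handed in, with the robot touching nothing.
It also fails if it takes over 112 s, if anything falls off the work surface, if the arm or the gripper's body presses on something with over 40 N, if the wrist force passes 120 N, or if a joint passes its speed limit or range.

## Robot

A 6-joint arm with a two-finger parallel gripper is mounted at the origin on the work surface. World frame = base frame: x ahead of the robot, y to its left, z up, the work surface at z = 0. Lengths are in mm, angles in rad, forces in N, time in s.
With the tool pointing down it reaches from about 300 to 775 mm from the base axis. Payload 14.6 kg.
Tool frame: the origin (TCP) lies at the very end of the fingers, on their centre line; the grasp point (between the pads) lies 19 mm behind it; z points along the fingers, y is the line along which they close (so a half turn about z gives the same grasp; the last joint's range is limited). The gripper opens to 94 mm and grips with 3 to 60 N. Pads are 16 mm wide; open, the fingers measure 119 mm over their backs; the gripper's body (75 mm by 177 mm) begins 78 mm behind the grasp point.
Start: joints at [-0.067, 0.3, 1.521, -0, 1.321, -0.067], TCP at [549.99, -0.002, 205.446] pointing down, gripper open.
Joint ranges: [-3.03, 3.03], [-0.79, 2.21], [0.23, 2.52], [-1.04, 4.18], [0, 3.07], [-2.55, 2.55]. Speed limits (rad/s): [2.22, 2.22, 2.57, 3.14, 3.14, 3.14].

## Interface

Orientations are given as [roll, pitch, yaw] about the fixed x, y, z axes, in that order (R = Rz(yaw) Ry(pitch) Rx(roll)).
In Python, from cell import manip, camera, get_calibration gives the robot as it stands.
- The arm moves only by the tool arm_command, never from a script. Its argument "targets" is a list of rows, each an object of numbers: "hand": the opening, from -1 (shut) to 1 (fully open), so that 0 is half open; "x", "y", "z": the shift along the tool's x, y, z in m; "yaw": the turn about the tool's z in rad. In form: [{"hand": .., "x": .., "y": .., "z": .., "yaw": ..}, ...]. A call has 1 to 10 rows; each row shifts and turns the commanded pose from where the row before left it, along the tool's axes as they then stand; what a row does not reach is not made up. A row lasts 1/10 s, in which the tool goes at most 50 mm and 8.59 degrees, less where a joint would pass 70% of its speed; a pose out of reach is approached as far as the arm can. A call is refused whole if a number of a shift passes 0.05 or a number of a turn 0.15, either way. A call with a gripper value outside its range is refused whole. The fingers move at their own pace and stop on an object; "newtons" is the grip in N (left out, the last holds). Time passes only in rows, so rows that do not move let the fingers close. It gives the time, the measured TCP pose, the force, the opening and the grip force at its end, in the units of the state.
- manip.read_state(): the state, without advancing time (a new reading comes with each control period).
- camera(name): name is "scene" or "side" or "wrist"; returns the picture (400x640x3 uint8, red, green, blue); there is no depth.
- get_calibration(name): a dict with "K" (3x3 intrinsics, pixels), "dist_coeffs" ([k1, k2, p1, p2, k3] as OpenCV has them; the pictures are not rectified), "cam_to_world" (4x4, takes a point from camera to world coordinates). Camera axes: x right, y up, looking along -z (the intrinsics and any distortion apply to the point x, -y, -z); pixel columns grow to the right and rows downward; lengths in mm; the calibration is good to about 2 mm. A picture is of the moment at which its call begins: read the wrist's pose just before it. get_calibration takes no time and is no camera call; for the wrist camera it gives the pose at the moment of the call.
- manip.sign_off(): hands the job in; it is judged then, once.
The state is a dict: "clock": time; "joints": joint angles; "qd": joint speeds; "effort": joint torques, N m; "eef_pos": TCP position; "eef_rot": TCP orientation; "wrist_force": force on the tool from outside, world axes, zero at the start; "moment": the same for the moment, N m; "finger_gap": finger opening in mm; "finger_force": force on a finger pad.
Only numpy, scipy, OpenCV 4.12 (cv2) and the standard library are available. Lean on these libraries where they do the work, as an engineer would, in place of code of your own. Each camera call takes 0.05 s, during which the arm holds its last target. There are 200 camera calls.

## Working session

There is one attempt and no reset: what is moved stays moved. The work goes in short steps, Python scripts to look and compute and a tool call to move; the robot and the scene stay as the last step left them, time stands still between calls to the robot, and variables do not carry over. Pictures are saved under pics/ and viewed, at most 14 in all, crops included, and the job is handed in when it is done.

Besides the shell and the picture viewer there is one more tool, called after "Request:" as a command line: name --argument value ..., lists and objects as JSON in quotes. arm_command: Moves the arm, as the interface text tells. Its arguments: {"type":"object","properties":{"targets":{"type":"array"},"newtons":{"type":"number"}},"required":["targets"]}

```bash
mkdir -p pics; ls
python3 - <<'E'
from cell import manip,camera,get_calibration
import cv2,json
for n in("scene","side","wrist"):
    c=get_calibration(n); print(n,c)
    cv2.imwrite(f"pics/{n}0.png",camera(n)[:,:,::-1])
print(manip.read_state())
E
```

```text
pics
scene {'K': array([[407.16509367,   0.        , 323.07043604],
       [  0.        , 407.16509367, 195.79775366],
       [  0.        ,   0.        ,   1.        ]]), 'dist_coeffs': array([-0.06381313,  0.        ,  0.        ,  0.        ,  0.        ]), 'cam_to_world': array([[-8.00905663e-01, -4.31314569e-01,  4.15352695e-01,
         8.84083413e+02],
       [ 5.98781092e-01, -5.72993037e-01,  5.59589298e-01,
         4.92547045e+02],
       [-3.36481419e-03,  6.96883579e-01,  7.17176377e-01,
         7.25283985e+02],
       [ 0.00000000e+00,  0.00000000e+00,  0.00000000e+00,
         1.00000000e+00]])}
side {'K': array([[393.11347035,   0.        , 320.49445938],
       [  0.        , 393.11347035, 196.23624024],
       [  0.        ,   0.        ,   1.        ]]), 'dist_coeffs': array([-0.04199769,  0.        ,  0.        ,  0.        ,  0.        ]), 'cam_to_world': array([[ 9.99395540e-01,  4.55273402e-03, -3.44648734e-02,
         5.06275175e+02],
       [-2.87701799e-02,  6.64829249e-01, -7.46441120e-01,
        -6.89486360e+02],
       [ 1.95149080e-02,  7.46981487e-01
[... 755 characters left out ...]
 0.15, 'joints': array([-6.66113507e-02,  3.00367746e-01,  1.52142519e+00,  3.44060901e-06,
        1.32070727e+00, -6.66260427e-02]), 'qd': array([ 3.37885455e-05, -1.68711418e-03, -8.46739116e-04,  1.07985191e-03,
       -1.01686325e-03, -4.83292819e-04]), 'effort': array([-2.50185103e-04, -5.31960297e+01, -3.52822959e+01,  7.07691838e-02,
        2.35654798e-02, -3.66386917e-05]), 'eef_pos': array([5.49802156e+02, 4.92607225e-03, 2.05008974e+02]), 'eef_rot': array([-3.14068734e+00, -6.37473652e-05,  1.57081014e+00]), 'wrist_force': array([-0.46020152,  0.0712979 , -0.150899  ]), 'moment': array([-0.01547483, -0.00330382,  0.00739372]), 'finger_force': 0.0, 'finger_gap': 93.88759012527139}
```

View pics/scene0.png

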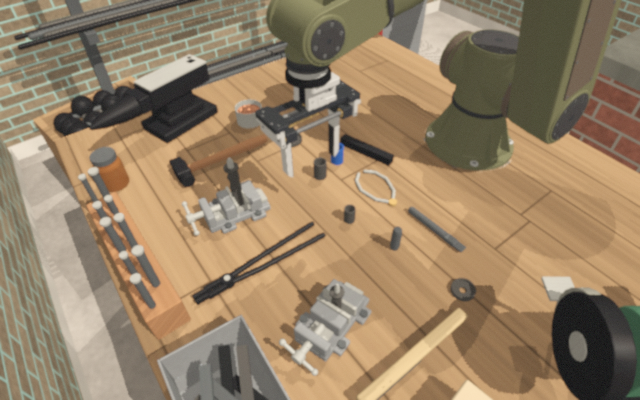

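View pics/side0.png

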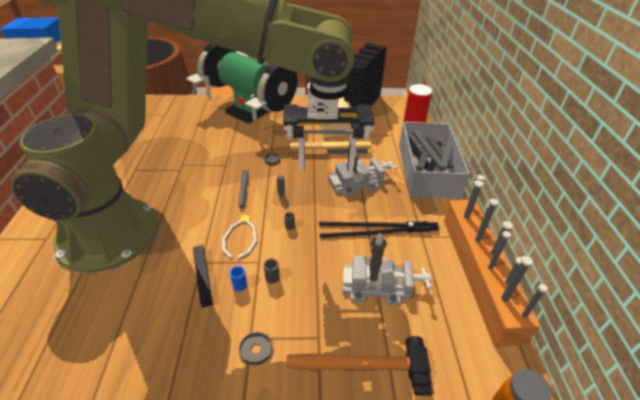

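View pics/wrist0.png

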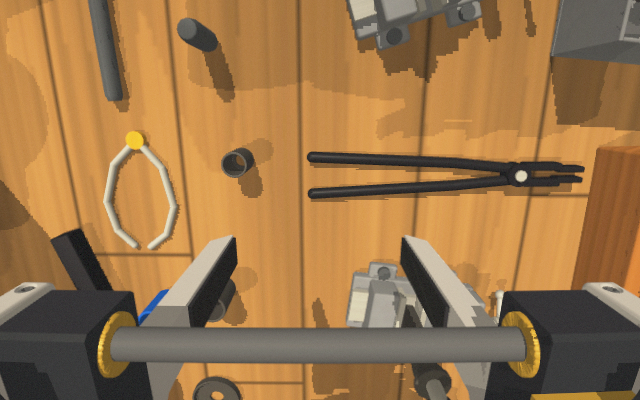

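The large pan is at side (256,348) and the small pan at side (272,159) / scene (462,289). The dark large socket is at side (272,270), next to its blue look-alike at (238,278). The small socket is at side (290,220). The rivet snap is the solid bar at side (281,186). The tall stem is near side (377,240) and the short stem near (352,145). I'll check these in an enlarged crop.

```bash
cat > h.py <<'E'
import numpy as np,cv2
from cell import manip,camera,get_calibration
def ray(n,p,c=None):
    c=c or get_calibration(n)
    q=cv2.undistortPoints(np.array([[p]],float),c["K"],c["dist_coeffs"])[0,0]
    T=c["cam_to_world"]; return T[:3,3],T[:3,:3]@np.array([q[0],-q[1],-1.])
def onz(n,p,z,c=None):
    o,d=ray(n,p,c); return o+d*(z-o[2])/d[2]
def proj(n,X,c=None):
    c=c or get_calibration(n); T=c["cam_to_world"]
    q=(np.atleast_2d(X)-T[:3,3])@T[:3,:3]*[1,-1,-1]
    return cv2.projectPoints(q,np.zeros(3),np.zeros(3),c["K"],c["dist_coeffs"])[0][:,0]
def tile(im,u,v,w,h,s):
    x0,y0=int(u-w/2),int(v-h/2)
    t=cv2.resize(im[y0:y0+h,x0:x0+w],None,fx=s,fy=s,interpolation=cv2.INTER_CUBIC)
    for k in range(w):
        if (x0+k)%10==0:
            cv2.line(t,(k*s,0),(k*s,6),(0,255,0),1)
            if (x0+k)%20==0: cv2.putText(t,str(x0+k),(k*s,16),0,.35,(0,255,255),1)
    for k in range(h):
        if (y0+k)%10==0:
            cv2.line(t,(0,k*s),(6,k*s),(0,255,0),1)
            if (y0+k)%20==0: cv2.putText(t,str(y0+k),(8,k*s+4),0,.35,(0,255,255),1)
    t[-1]=t[:,-1]=255
    return t
E
python3 - <<'E'
from h import *
s=cv2.imread("pics/side0.png");c=cv2.imread("pics/scene0.png")
T=[tile(s,*p,50,75,4) for p in [(256,348),(258,272),(272,159),(290,220),(377,250),(354,150)]]+[tile(c,*p,50,75,4) for p in [(235,175),(337,295)]]
cv2.imwrite("pics/m1.png",np.vstack([np.hstack(T[:4]),np.hstack(T[4:])]))
E
```

```text
(no output)
```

View pics/m1.png

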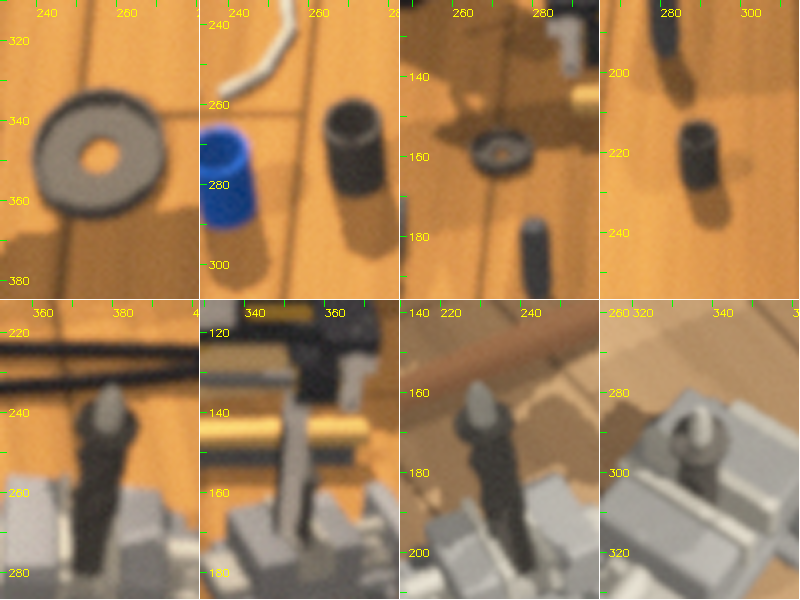

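Run:
```python
from h import *
np.set_printoptions(precision=1,suppress=True)
for k,n,p,z in [("panL","side",(253,349),3),("sockL","side",(268.5,264),50),("blue","side",(236.5,271),50),("panS","side",(269.8,159),3),("sockS","side",(287,214.5),40),("snap","side",(279,177),65),("tallS","side",(377,233.5),163),("tallC","scene",(229.5,158),163),("shortC","scene",(335,284),116),("panSc","scene",(462,289),3),("sockSc","scene",(349.5,208),40),("sockLc","scene",(320,161),50)]:
    print(k,onz(n,p,z))
```

```text
panL [ 399.2 -314.7    3. ]
sockL [ 421.2 -141.9   50. ]
blue [ 353.5 -160.3   50. ]
panS [390.6 310.3   3. ]
sockS [455.7  23.5  40. ]
snap [430.8 143.5  65. ]
tallS [ 645.4 -158.2  163. ]
tallC [ 650.4 -155.8  163. ]
shortC [642.  199.7 116. ]
panSc [398.1 311.6   3. ]
sockSc [462.3  25.2  40. ]
sockLc [ 425.9 -137.1   50. ]
```

The large socket candidates are the dark cup at side (268,264) and the blue one at (236,271), so I take the dark one. The small socket is the open cup at (287,215), and the snap is solid at (279,177). The dishes at (253,349) and (270,159) are the large and small pan. I start with the large pan.

Request:
arm_command --targets '[{"x": -0.04,"y": -0.019,"z": 0.01,"hand": 1},{"x": -0.04,"y": -0.019,"z": 0.01},{"x": -0.04,"y": -0.019,"z": 0.01},{"x": -0.04,"y": -0.019,"z": 0.01},{"x": -0.04,"y": -0.019,"z": 0.01},{"x": -0.04,"y": -0.019,"z": 0.01},{"x": -0.04,"y": -0.019,"z": 0.01},{"x": -0.035,"y": -0.019,"z": 0.01},{},{}]' --newtons 15

```text
schema error: expected keys hand, x, y, z, yaw
```

```bash
cat > look.py <<'E'
import sys
from h import *
np.set_printoptions(precision=2,suppress=True)
s=manip.read_state(); print(s["clock"],s["eef_pos"],s["eef_rot"],s["wrist_force"],s["finger_gap"])
c=get_calibration("wrist"); im=camera("wrist")[:,:,::-1].copy()
n=sys.argv[1]; cv2.imwrite(f"pics/{n}_raw.png",im)
import pickle; pickle.dump(dict(c=c,p=s["eef_pos"]),open(f"pics/{n}.pkl","wb"))
R=cv2.Rodrigues(np.zeros(3))[0]
print("tcp px",proj("wrist",s["eef_pos"],c), "below px at z=",sys.argv[2],proj("wrist",[s["eef_pos"][0],s["eef_pos"][1],float(sys.argv[2])],c))
u,v,w,h,k=map(int,sys.argv[3:8]); cv2.imwrite(f"pics/{n}.png",tile(im,u,v,w,h,k))
E
python3 look.py w1 10 320 220 260 200 3
```

```text
0.15 [549.8    0.   205.01] [-3.14 -0.    1.57] [-0.46  0.07 -0.15] 93.88759012527139
tcp px [[319.16 249.21]] below px at z= 10 [[318.92 179.33]]
```

View pics/w1.png

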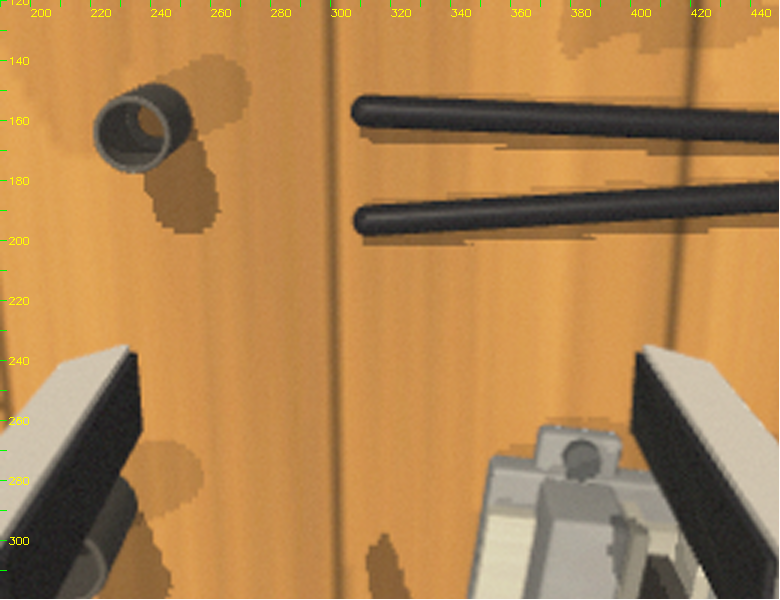

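The command was refused because every row needs all the keys, so the arm has not moved. The picture does show the small socket's mouth at (230,165).

Request:
arm_command --targets '[{"x": -0.04,"y": -0.019,"z": 0.01,"hand": 1,"yaw": 0},{"x": -0.04,"y": -0.019,"z": 0.01,"hand": 1,"yaw": 0},{"x": -0.04,"y": -0.019,"z": 0.01,"hand": 1,"yaw": 0},{"x": -0.04,"y": -0.019,"z": 0.01,"hand": 1,"yaw": 0},{"x": -0.04,"y": -0.019,"z": 0.01,"hand": 1,"yaw": 0},{"x": -0.04,"y": -0.019,"z": 0.01,"hand": 1,"yaw": 0},{"x": -0.04,"y": -0.019,"z": 0.01,"hand": 1,"yaw": 0},{"x": -0.035,"y": -0.019,"z": 0.01,"hand": 1,"yaw": 0},{"x": 0,"y": 0,"z": 0,"hand": 1,"yaw": 0},{"x": 0,"y": 0,"z": 0,"hand": 1,"yaw": 0}]' --newtons 15

```text
clock: 1.2
eef_pos: [397.6, -315.3, 125.2]
eef_rot: [-3.141, -0.001, 1.569]
wrist_force: [0.9, 0.6, 0.2]
finger_gap: 93.9
finger_force: 0.0
```

```bash
python3 look.py w2 10 320 220 260 200 3;python3 -c "
from h import *
print('sockS',onz('wrist',(229.5,165),40,__import__('pickle').load(open('pics/w1.pkl','rb'))['c']))"
```

```text
1.2 [ 397.63 -315.26  125.22] [-3.14 -0.    1.57] [0.94 0.56 0.17] 93.9076767549134
tcp px [[319.17 249.24]] below px at z= 10 [[318.93 197.58]]
sockS [458.10339194  21.39493564  40.        ]
```

View pics/w2.png

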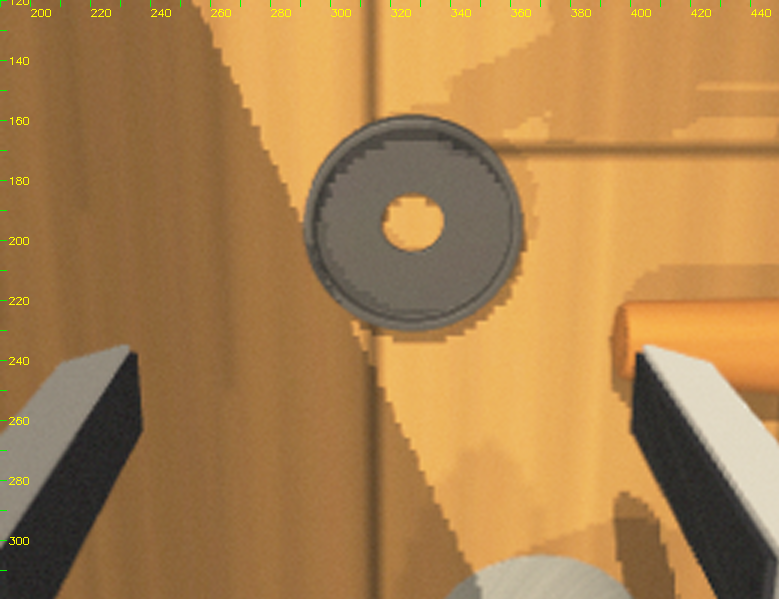

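The pan is seen whole, with its hole centre at (324.5,194) and its outer rim spanning u 289–361. The hammer handle's end is at (393,235), near the right finger.

Run:
```python
from h import *;import pickle
d=pickle.load(open('pics/w2.pkl','rb'));c=d['c']
print(onz('wrist',(324.7,194),3,c)); print(onz('wrist',(325.2,194.5),8,c))
for p in [(393,235),(397,220)]: print(onz('wrist',p,15,c)-d['p'])
```

```text
[ 402.92097837 -313.73494626    3.        ]
[ 403.28228814 -312.93417749    8.        ]
[  67.46456275  -34.15912919 -110.21685665]
[  70.24728186  -19.74918336 -110.21685665]
```

Request:
arm_command --targets '[{"x": 0.002,"y": 0.0055,"z": 0.03,"hand": 0.75,"yaw": 0},{"x": 0,"y": 0,"z": 0.035,"hand": 0.75,"yaw": 0},{"x": 0,"y": 0,"z": 0.03,"hand": 0.75,"yaw": 0},{"x": 0,"y": 0,"z": 0.018,"hand": 0.75,"yaw": 0},{"x": 0,"y": 0,"z": 0.009,"hand": 0.75,"yaw": 0},{"x": 0,"y": 0,"z": 0,"hand": 0.75,"yaw": 0},{"x": 0,"y": 0,"z": 0,"hand": 0.75,"yaw": 0}]' --newtons 15

```text
clock: 1.95
eef_pos: [404.2, -312.9, 4.4]
eef_rot: [3.141, 0.001, 1.572]
wrist_force: [0.3, -0.5, 1.3]
finger_gap: 82.1
finger_force: 0.0
```

Request:
arm_command --targets '[{"x": 0,"y": 0,"z": 0,"hand": 0,"yaw": 0},{"x": 0,"y": 0,"z": 0,"hand": 0,"yaw": 0},{"x": 0,"y": 0,"z": 0,"hand": 0,"yaw": 0},{"x": 0,"y": 0,"z": 0,"hand": 0,"yaw": 0},{"x": 0,"y": 0,"z": 0,"hand": 0,"yaw": 0},{"x": 0,"y": 0,"z": 0,"hand": 0,"yaw": 0}]' --newtons 15

```text
clock: 2.55
eef_pos: [403.9, -313.3, 4.2]
eef_rot: [3.14, 0.001, 1.571]
wrist_force: [0.4, 1.7, 7.1]
finger_gap: 64.7
finger_force: 15.0
```

Request:
arm_command --targets '[{"x": 0,"y": 0,"z": -0.01,"hand": 0,"yaw": 0},{"x": 0,"y": 0,"z": -0.03,"hand": 0,"yaw": 0},{"x": 0,"y": 0,"z": -0.04,"hand": 0,"yaw": 0},{"x": 0,"y": 0,"z": -0.04,"hand": 0,"yaw": 0},{"x": 0.01,"y": 0.03,"z": -0.04,"hand": 0,"yaw": 0},{"x": 0.016,"y": 0.04,"z": -0.03,"hand": 0,"yaw": 0},{"x": 0.016,"y": 0.04,"z": -0.02,"hand": 0,"yaw": 0},{"x": 0.016,"y": 0.04,"z": 0,"hand": 0,"yaw": 0},{"x": 0.016,"y": 0.04,"z": 0,"hand": 0,"yaw": 0},{"x": 0.015,"y": 0.03,"z": 0,"hand": 0,"yaw": 0}]' --newtons 25

```text
clock: 3.55
eef_pos: [622.5, -223.7, 211.5]
eef_rot: [-3.141, -0.0, 1.571]
wrist_force: [-0.5, -0.5, -1.6]
finger_gap: 64.6
finger_force: 24.9
```

Request:
arm_command --targets '[{"x": 0,"y": 0.024,"z": 0,"hand": 0,"yaw": 0},{"x": 0,"y": 0,"z": 0,"hand": 0,"yaw": 0},{"x": 0,"y": 0,"z": 0,"hand": 0,"yaw": 0},{"x": 0,"y": 0,"z": 0,"hand": 0,"yaw": 0}]'

```text
clock: 3.95
eef_pos: [644.2, -225.3, 211.6]
eef_rot: [-3.141, 0.0, 1.57]
wrist_force: [0.4, 0.8, -0.8]
finger_gap: 64.3
finger_force: 24.9
```

```bash
python3 look.py w3 164 320 190 260 200 3
```

```text
3.95 [ 644.22 -225.29  211.63] [-3.14  0.    1.57] [ 0.39  0.76 -0.81] 64.3020257067919
tcp px [[319.16 249.21]] below px at z= 164 [[319.03 222.02]]
```

View pics/w3.png

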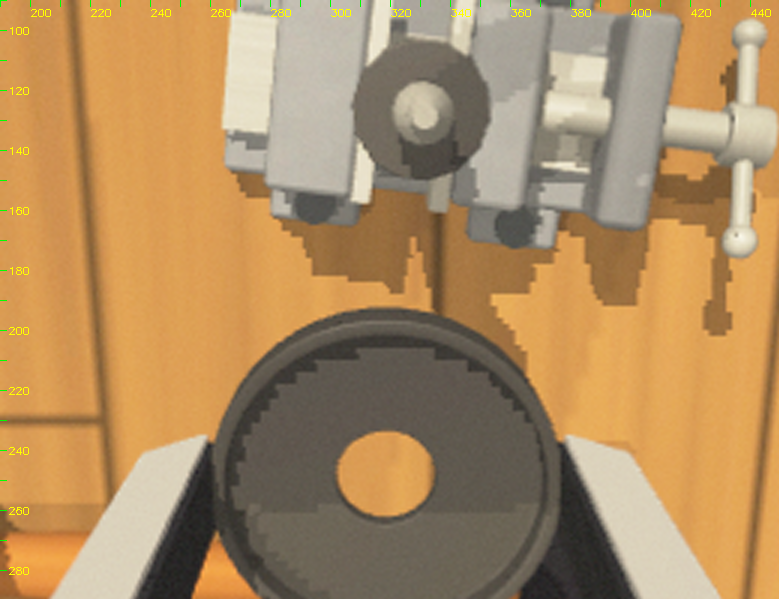

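The pan is held level, with its hole centre at (318.5,248.5), which is within 1 mm of the TCP axis at (319,249). The tall stem's collar is centred at (330.8,126.3) and its tenon tip is at (332,127).

Run:
```python
from h import *;import pickle
d=pickle.load(open('pics/w3.pkl','rb'));c=d['c']
print(onz('wrist',(330.8,126.3),140,c)-d['p'],onz('wrist',(332,127.3),164,c)-d['p'],onz('wrist',(318.5,248.5),d['p'][2],c)-d['p'])
print(onz('wrist',(331.,126.8),150,c))
```

```text
[  8.63864708  64.79703647 -71.6284421 ] [  8.57580377  65.41006092 -47.6284421 ] [-0.3772275   0.44032645  0.        ]
[ 652.64827656 -160.31058602  150.        ]
```

Request:
arm_command --targets '[{"x": 0.03,"y": 0.005,"z": 0,"hand": 0,"yaw": 0},{"x": 0.03,"y": 0.004,"z": 0,"hand": 0,"yaw": 0},{"x": 0.0045,"y": 0,"z": 0.005,"hand": 0,"yaw": 0},{"x": 0,"y": 0,"z": 0,"hand": 0,"yaw": 0},{"x": 0,"y": 0,"z": 0.01,"hand": 0,"yaw": 0},{"x": 0,"y": 0,"z": 0.012,"hand": 0,"yaw": 0},{"x": 0,"y": 0,"z": 0.012,"hand": 0,"yaw": 0},{"x": 0,"y": 0,"z": 0.008,"hand": 0,"yaw": 0},{"x": 0,"y": 0,"z": 0.004,"hand": 0,"yaw": 0},{"x": 0,"y": 0,"z": 0,"hand": 0,"yaw": 0}]'

```text
clock: 5.0
eef_pos: [653.8, -160.5, 159.5]
eef_rot: [-3.141, -0.0, 1.571]
wrist_force: [0.4, -0.7, -1.3]
finger_gap: 64.2
finger_force: 24.9
```

Request:
arm_command --targets '[{"x": 0,"y": 0,"z": 0.005,"hand": 0,"yaw": 0},{"x": 0,"y": 0,"z": 0.005,"hand": 0,"yaw": 0},{"x": 0,"y": 0,"z": 0.003,"hand": 0,"yaw": 0},{"x": 0,"y": 0,"z": 0,"hand": 0,"yaw": 0}]'

```text
clock: 5.4
eef_pos: [653.8, -160.4, 146.7]
eef_rot: [-3.141, -0.0, 1.571]
wrist_force: [0.1, 0.2, -1.9]
finger_gap: 64.1
finger_force: 24.9
```

Request:
arm_command --targets '[{"x": 0,"y": 0,"z": 0.002,"hand": 0,"yaw": 0},{"x": 0,"y": 0,"z": 0.001,"hand": 0,"yaw": 0},{"x": 0,"y": 0,"z": 0,"hand": 0,"yaw": 0}]'

```text
clock: 5.7
eef_pos: [654.1, -160.5, 144.4]
eef_rot: [3.141, 0.0, 1.571]
wrist_force: [-0.2, -0.4, -1.6]
finger_gap: 64.5
finger_force: 24.9
```

Request:
arm_command --targets '[{"x": 0,"y": 0,"z": 0.001,"hand": 0,"yaw": 0},{"x": 0,"y": 0,"z": 0,"hand": 0,"yaw": 0},{"x": 0,"y": 0,"z": 0,"hand": 0.7,"yaw": 0},{"x": 0,"y": 0,"z": 0,"hand": 0.7,"yaw": 0},{"x": 0,"y": 0,"z": 0,"hand": 0.7,"yaw": 0},{"x": 0,"y": 0,"z": 0,"hand": 0.7,"yaw": 0}]'

```text
clock: 6.3
eef_pos: [654.0, -160.5, 143.1]
eef_rot: [-3.141, -0.0, 1.571]
wrist_force: [-0.0, -0.7, 0.6]
finger_gap: 79.5
finger_force: 0.0
```

Request:
arm_command --targets '[{"x": 0,"y": 0,"z": -0.01,"hand": 0.7,"yaw": 0},{"x": 0,"y": 0,"z": -0.03,"hand": 0.7,"yaw": 0},{"x": 0,"y": 0,"z": -0.03,"hand": 0.7,"yaw": 0},{"x": 0,"y": -0.03,"z": -0.01,"hand": 0.1,"yaw": 0},{"x": 0.005,"y": -0.04,"z": 0,"hand": 0.1,"yaw": 0},{"x": 0.005,"y": -0.04,"z": 0.01,"hand": 0.1,"yaw": 0},{"x": 0.005,"y": -0.04,"z": 0.025,"hand": 0.1,"yaw": 0},{"x": 0.005,"y": -0.04,"z": 0.03,"hand": 0.1,"yaw": 0},{"x": 0,"y": -0.04,"z": 0.02,"hand": 0.1,"yaw": 0},{"x": 0,"y": 0,"z": 0,"hand": 0.1,"yaw": 0}]'

```text
clock: 7.3
eef_pos: [419.3, -139.4, 136.2]
eef_rot: [-3.136, -0.002, 1.57]
wrist_force: [0.2, -0.5, 0.9]
finger_gap: 51.5
finger_force: 0.0
```

Request:
arm_command --targets '[{"x": 0,"y": 0,"z": 0,"hand": 0.1,"yaw": 0},{"x": 0,"y": 0,"z": 0,"hand": 0.1,"yaw": 0}]'

```text
clock: 7.5
eef_pos: [425.7, -140.9, 139.7]
eef_rot: [3.139, 0.001, 1.571]
wrist_force: [-0.4, -0.1, -0.6]
finger_gap: 51.9
finger_force: 0.0
```

```bash
python3 look.py w4 50 300 200 260 200 3
```

```text
7.5 [ 425.66 -140.94  139.72] [3.14 0.   1.57] [-0.38 -0.1  -0.58] 51.91773852766173
tcp px [[319.17 249.24]] below px at z= 50 [[318.66 205.32]]
```

View pics/w4.png

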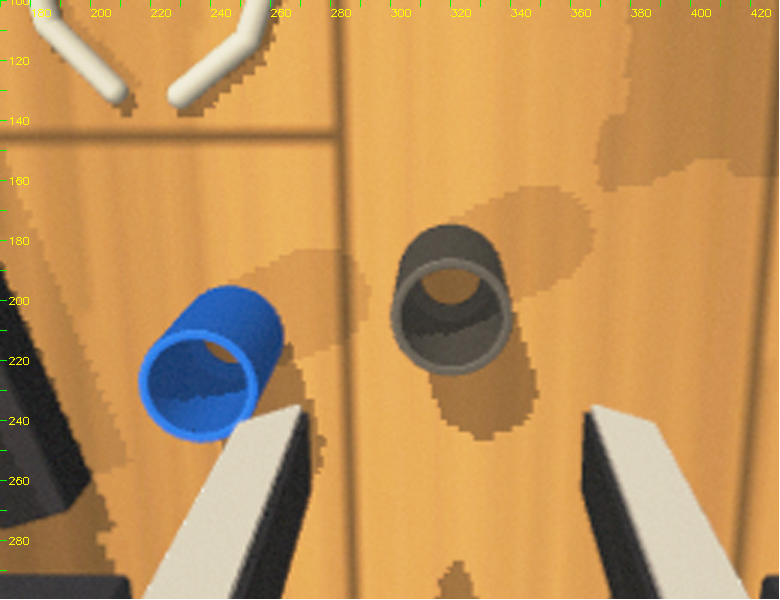

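The picture shows the dark cup with its hole, its mouth centre at (320.5,205.5), which is nearly under the TCP. The blue cup at (236,229) is clear of the left finger.

Request:
arm_command --targets '[{"x": 0,"y": 0.0015,"z": 0.03,"hand": 0.1,"yaw": 0},{"x": 0,"y": 0,"z": 0.035,"hand": 0.1,"yaw": 0},{"x": 0,"y": 0,"z": 0.03,"hand": 0.1,"yaw": 0},{"x": 0,"y": 0,"z": 0.017,"hand": 0.1,"yaw": 0},{"x": 0,"y": 0,"z": 0.005,"hand": 0.1,"yaw": 0},{"x": 0,"y": 0,"z": 0,"hand": 0.1,"yaw": 0},{"x": 0,"y": 0,"z": 0,"hand": 0.1,"yaw": 0}]'

```text
clock: 8.25
eef_pos: [426.6, -140.8, 22.4]
eef_rot: [3.14, 0.001, 1.571]
wrist_force: [0.3, 0.5, 0.4]
finger_gap: 51.8
finger_force: 0.0
```

Request:
arm_command --targets '[{"x": 0,"y": 0,"z": 0,"hand": -0.5,"yaw": 0},{"x": 0,"y": 0,"z": 0,"hand": -0.5,"yaw": 0},{"x": 0,"y": 0,"z": 0,"hand": -0.5,"yaw": 0},{"x": 0,"y": 0,"z": 0,"hand": -0.5,"yaw": 0},{"x": 0,"y": 0,"z": 0,"hand": -0.5,"yaw": 0}]' --newtons 25

```text
clock: 8.75
eef_pos: [426.2, -140.6, 22.0]
eef_rot: [3.14, 0.0, 1.571]
wrist_force: [-1.4, 0.0, 6.6]
finger_gap: 33.6
finger_force: 25.0
```

Request:
arm_command --targets '[{"x": 0,"y": 0,"z": -0.01,"hand": -0.5,"yaw": 0},{"x": 0,"y": 0,"z": -0.03,"hand": -0.5,"yaw": 0},{"x": 0,"y": 0,"z": -0.04,"hand": -0.5,"yaw": 0},{"x": -0.01,"y": 0.02,"z": -0.04,"hand": -0.5,"yaw": 0},{"x": -0.014,"y": 0.04,"z": -0.04,"hand": -0.5,"yaw": 0},{"x": -0.015,"y": 0.04,"z": -0.03,"hand": -0.5,"yaw": 0},{"x": -0.015,"y": 0.04,"z": -0.013,"hand": -0.5,"yaw": 0},{"x": -0.015,"y": 0.04,"z": 0,"hand": -0.5,"yaw": 0},{"x": -0.015,"y": 0.03,"z": 0,"hand": -0.5,"yaw": 0},{"x": 0,"y": 0.017,"z": 0,"hand": -0.5,"yaw": 0}]'

```text
clock: 9.75
eef_pos: [646.3, -223.2, 216.8]
eef_rot: [-3.14, -0.0, 1.57]
wrist_force: [-0.0, -0.9, -1.5]
finger_gap: 33.4
finger_force: 25.0
```

Request:
arm_command --targets '[{"x": 0,"y": 0,"z": 0,"hand": -0.5,"yaw": 0},{"x": 0,"y": 0,"z": 0,"hand": -0.5,"yaw": 0},{"x": 0,"y": 0,"z": 0,"hand": -0.5,"yaw": 0}]'

```text
clock: 10.05
eef_pos: [644.7, -221.7, 218.0]
eef_rot: [-3.142, 0.0, 1.571]
wrist_force: [0.3, 0.4, -0.8]
finger_gap: 33.9
finger_force: 25.0
```

```bash
python3 look.py w5 164 320 190 260 200 3
```

```text
10.05 [ 644.67 -221.71  217.98] [-3.14  0.    1.57] [ 0.33  0.45 -0.76] 33.88057269363456
tcp px [[319.18 249.19]] below px at z= 164 [[319.01 219.14]]
```

View pics/w5.png

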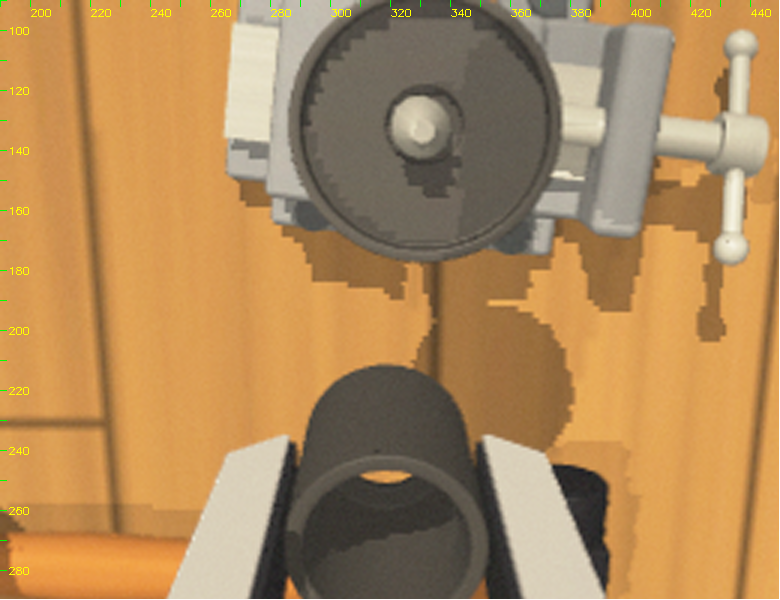

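The pan sits flat over the tenon, with its rim centred on (331.7,~130) and the tenon tip at (330.8,133). The socket is held upright, its mouth spanning u 285–353.

Run:
```python
from h import *;import pickle
d=pickle.load(open('pics/w5.pkl','rb'));c=d['c'];p=d['p']
print(onz('wrist',(330.9,133.2),163,c)-p,onz('wrist',(331,132.3),155,c)-p)
for zb in(-22,):
    print(proj('wrist',[p+[0,17,zb],p+[0,17,zb+50],p+[-17,0,28],p+[17,0,28]],c))
```

```text
[  8.11243605  61.06863218 -54.98281179] [  8.46724936  61.11481633 -62.98281179]
[[319.08555066 209.48153596]
 [319.29193821 239.88314263]
 [284.7251799  272.1260591 ]
 [353.89241777 272.05489409]]
```

Request:
arm_command --targets '[{"x": 0.03,"y": 0.005,"z": 0,"hand": -0.5,"yaw": 0},{"x": 0.03,"y": 0.0035,"z": 0,"hand": -0.5,"yaw": 0},{"x": 0.002,"y": 0,"z": 0,"hand": -0.5,"yaw": 0},{"x": 0,"y": 0,"z": 0.005,"hand": -0.5,"yaw": 0},{"x": 0,"y": 0,"z": 0.01,"hand": -0.5,"yaw": 0},{"x": 0,"y": 0,"z": 0.01,"hand": -0.5,"yaw": 0},{"x": 0,"y": 0,"z": 0.01,"hand": -0.5,"yaw": 0},{"x": 0,"y": 0,"z": 0.003,"hand": -0.5,"yaw": 0},{"x": 0,"y": 0,"z": 0,"hand": -0.5,"yaw": 0},{"x": 0,"y": 0,"z": 0,"hand": -0.5,"yaw": 0}]'

```text
clock: 11.1
eef_pos: [654.0, -160.0, 179.7]
eef_rot: [3.141, 0.0, 1.571]
wrist_force: [0.3, 0.3, -0.8]
finger_gap: 33.4
finger_force: 25.0
```

Request:
arm_command --targets '[{"x": 0,"y": 0,"z": 0.004,"hand": -0.5,"yaw": 0},{"x": 0,"y": 0,"z": 0.004,"hand": -0.5,"yaw": 0},{"x": 0,"y": 0,"z": 0.003,"hand": -0.5,"yaw": 0},{"x": 0,"y": 0,"z": 0,"hand": -0.5,"yaw": 0},{"x": 0,"y": 0,"z": 0,"hand": -0.5,"yaw": 0}]'

```text
clock: 11.6
eef_pos: [653.8, -159.9, 168.4]
eef_rot: [-3.142, -0.0, 1.571]
wrist_force: [-0.2, -0.0, -1.3]
finger_gap: 33.5
finger_force: 25.0
```

Request:
arm_command --targets '[{"x": 0,"y": 0,"z": 0.0015,"hand": -0.5,"yaw": 0},{"x": 0,"y": 0,"z": 0.001,"hand": -0.5,"yaw": 0},{"x": 0,"y": 0,"z": 0.0005,"hand": -0.5,"yaw": 0},{"x": 0,"y": 0,"z": 0,"hand": -0.5,"yaw": 0}]'

```text
clock: 12.0
eef_pos: [653.9, -159.9, 166.0]
eef_rot: [3.141, 0.0, 1.571]
wrist_force: [-1.5, 0.1, 5.2]
finger_gap: 33.5
finger_force: 25.0
```

Request:
arm_command --targets '[{"x": 0,"y": 0,"z": 0,"hand": 0.1,"yaw": 0},{"x": 0,"y": 0,"z": 0,"hand": 0.1,"yaw": 0},{"x": 0,"y": 0,"z": 0,"hand": 0.1,"yaw": 0},{"x": 0,"y": 0,"z": 0,"hand": 0.1,"yaw": 0},{"x": 0,"y": 0,"z": -0.01,"hand": 0.2,"yaw": 0},{"x": 0,"y": 0,"z": -0.03,"hand": 0.3,"yaw": 0},{"x": 0,"y": 0,"z": -0.03,"hand": 0.5,"yaw": 0},{"x": 0.03,"y": -0.01,"z": 0,"hand": 0.5,"yaw": 0},{"x": 0.04,"y": -0.02,"z": 0,"hand": 0.5,"yaw": 0},{"x": 0.04,"y": -0.022,"z": 0,"hand": 0.5,"yaw": 0}]'

```text
clock: 13.0
eef_pos: [601.1, -48.9, 236.0]
eef_rot: [3.141, 0.0, 1.57]
wrist_force: [0.7, 0.7, 0.6]
finger_gap: 70.2
finger_force: 0.0
```

Request:
arm_command --targets '[{"x": 0.04,"y": -0.022,"z": 0,"hand": 0.5,"yaw": 0},{"x": 0.04,"y": -0.022,"z": 0,"hand": 0.5,"yaw": 0},{"x": 0.04,"y": -0.022,"z": 0.0,"hand": 0.5,"yaw": 0},{"x": 0.04,"y": -0.022,"z": 0.0,"hand": 0.5,"yaw": 0},{"x": 0.04,"y": -0.022,"z": 0.01,"hand": 0.5,"yaw": 0},{"x": 0.04,"y": -0.022,"z": 0.02,"hand": 0.5,"yaw": 0},{"x": 0.04,"y": -0.022,"z": 0.025,"hand": 0.5,"yaw": 0},{"x": 0.04,"y": -0.022,"z": 0.025,"hand": 0.5,"yaw": 0},{"x": 0.04,"y": -0.022,"z": 0.02,"hand": 0.5,"yaw": 0},{"x": 0.01,"y": -0.007,"z": 0.01,"hand": 0.5,"yaw": 0}]'

```text
clock: 14.0
eef_pos: [396.4, 319.6, 126.6]
eef_rot: [-3.141, 0.0, 1.574]
wrist_force: [-0.3, -0.2, 0.7]
finger_gap: 71.0
finger_force: 0.0
```

Request:
arm_command --targets '[{"x": 0,"y": 0,"z": 0,"hand": 0.5,"yaw": 0},{"x": 0,"y": 0,"z": 0,"hand": 0.5,"yaw": 0},{"x": 0,"y": 0,"z": 0,"hand": 0.5,"yaw": 0}]'

```text
clock: 14.3
eef_pos: [399.8, 316.2, 128.5]
eef_rot: [3.14, -0.001, 1.569]
wrist_force: [0.0, -0.8, -0.2]
finger_gap: 70.4
finger_force: 0.0
```

```bash
python3 look.py w6 5 320 210 260 200 3
```

```text
14.3 [399.8  316.19 128.54] [ 3.14 -0.    1.57] [ 0.02 -0.84 -0.22] 70.36120603829974
tcp px [[319.18 249.21]] below px at z= 5 [[318.68 195.28]]
```

View pics/w6.png

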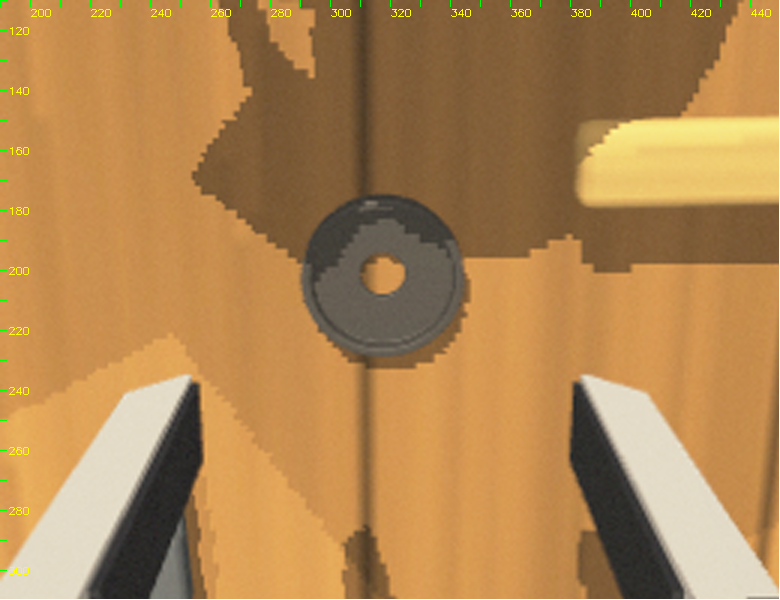

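The small pan's hole centre is at (317.8,201.7). The brush end at (382,164) is clear of the fingers.

Run:
```python
from h import *;import pickle
d=pickle.load(open('pics/w6.pkl','rb'));c=d['c'];p=d['p']
print(onz('wrist',(317.8,201.7),3,c)-p,onz('wrist',(317.9,202),8,c)-p)
```

```text
[  -0.83357498   -6.68545484 -125.54001622] [  -0.73737272   -5.5845375  -120.54001622]
```

Request:
arm_command --targets '[{"x": -0.006,"y": -0.001,"z": 0.03,"hand": 0.5,"yaw": 0},{"x": 0,"y": 0,"z": 0.035,"hand": 0.5,"yaw": 0},{"x": 0,"y": 0,"z": 0.033,"hand": 0.5,"yaw": 0},{"x": 0,"y": 0,"z": 0.018,"hand": 0.5,"yaw": 0},{"x": 0,"y": 0,"z": 0.009,"hand": 0.5,"yaw": 0},{"x": 0,"y": 0,"z": 0,"hand": 0.5,"yaw": 0},{"x": 0,"y": 0,"z": 0,"hand": 0.5,"yaw": 0}]'

```text
clock: 15.05
eef_pos: [398.4, 311.1, 3.5]
eef_rot: [3.14, -0.001, 1.57]
wrist_force: [-0.4, 0.3, 0.3]
finger_gap: 70.6
finger_force: 0.0
```

Request:
arm_command --targets '[{"x": 0,"y": 0,"z": 0,"hand": -0.2,"yaw": 0},{"x": 0,"y": 0,"z": 0,"hand": -0.2,"yaw": 0},{"x": 0,"y": 0,"z": 0,"hand": -0.2,"yaw": 0},{"x": 0,"y": 0,"z": 0,"hand": -0.2,"yaw": 0},{"x": 0,"y": 0,"z": 0,"hand": -0.2,"yaw": 0}]' --newtons 20

```text
clock: 15.55
eef_pos: [397.9, 311.2, 3.0]
eef_rot: [3.141, -0.001, 1.571]
wrist_force: [-0.6, -0.5, 6.9]
finger_gap: 49.8
finger_force: 20.0
```

Request:
arm_command --targets '[{"x": 0,"y": 0,"z": -0.01,"hand": -0.2,"yaw": 0},{"x": 0,"y": 0,"z": -0.03,"hand": -0.2,"yaw": 0},{"x": 0,"y": 0,"z": -0.04,"hand": -0.2,"yaw": 0},{"x": -0.02,"y": 0.01,"z": -0.04,"hand": -0.2,"yaw": 0},{"x": -0.03,"y": 0.04,"z": -0.03,"hand": -0.2,"yaw": 0},{"x": -0.03,"y": 0.04,"z": -0.013,"hand": -0.2,"yaw": 0},{"x": -0.03,"y": 0.04,"z": 0,"hand": -0.2,"yaw": 0},{"x": -0.03,"y": 0.04,"z": 0,"hand": -0.2,"yaw": 0},{"x": -0.03,"y": 0.04,"z": 0,"hand": -0.2,"yaw": 0},{"x": -0.01,"y": 0.035,"z": 0,"hand": -0.2,"yaw": 0}]'

```text
clock: 16.55
eef_pos: [637.2, 133.2, 161.3]
eef_rot: [3.141, 0.0, 1.568]
wrist_force: [1.0, 0.0, -0.6]
finger_gap: 49.5
finger_force: 20.0
```

Request:
arm_command --targets '[{"x": 0,"y": 0,"z": 0,"hand": -0.2,"yaw": 0},{"x": 0,"y": 0,"z": 0,"hand": -0.2,"yaw": 0},{"x": 0,"y": 0,"z": 0,"hand": -0.2,"yaw": 0}]'

```text
clock: 16.85
eef_pos: [634.8, 136.8, 161.1]
eef_rot: [-3.141, -0.0, 1.572]
wrist_force: [-0.3, 0.4, -0.4]
finger_gap: 49.2
finger_force: 20.0
```

```bash
python3 look.py w7 117 320 200 260 200 3
```

```text
16.85 [634.77 136.84 161.06] [-3.14 -0.    1.57] [-0.27  0.42 -0.39] 49.21241191449413
tcp px [[319.15 249.2 ]] below px at z= 117 [[319.03 223.69]]
```

View pics/w7.png

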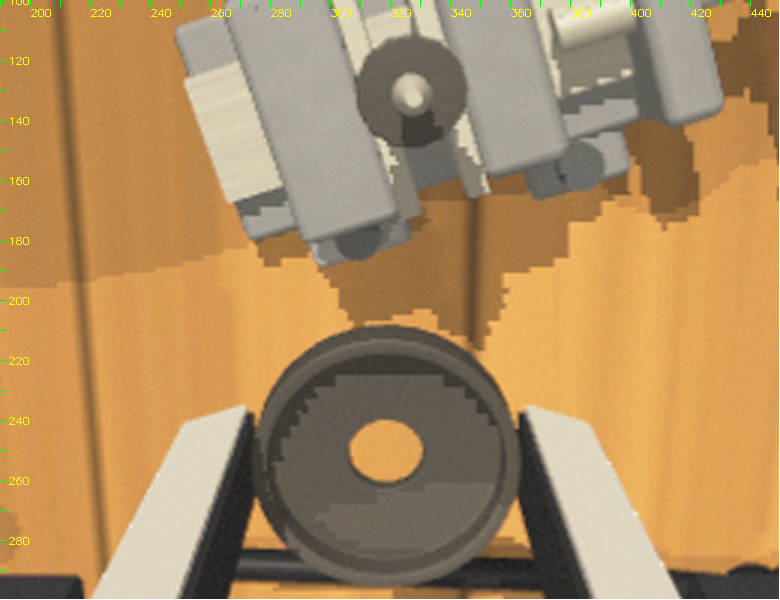

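The small pan is held level, with its hole at (318.7,250). The short stem's collar is centred at (327.5,130.3) and its tenon tip is at (327.7,132.3).

Run:
```python
from h import *;import pickle
d=pickle.load(open('pics/w7.pkl','rb'));c=d['c'];p=d['p']
print(onz('wrist',(327.5,130.3),95,c)-p,onz('wrist',(327.7,132.3),117,c)-p,onz('wrist',(318.7,250.2),p[2]-1,c)-p)
```

```text
[  6.03711369  62.32710824 -66.06433081] [  5.59987145  62.45338104 -44.06433081] [-0.2579504  -1.05510786 -1.        ]
```

Request:
arm_command --targets '[{"x": 0.03,"y": 0.003,"z": 0,"hand": -0.2,"yaw": 0},{"x": 0.03,"y": 0.003,"z": 0,"hand": -0.2,"yaw": 0},{"x": 0.0035,"y": 0,"z": 0,"hand": -0.2,"yaw": 0},{"x": 0,"y": 0,"z": 0.01,"hand": -0.2,"yaw": 0},{"x": 0,"y": 0,"z": 0.012,"hand": -0.2,"yaw": 0},{"x": 0,"y": 0,"z": 0.012,"hand": -0.2,"yaw": 0},{"x": 0,"y": 0,"z": 0.009,"hand": -0.2,"yaw": 0},{"x": 0,"y": 0,"z": 0.005,"hand": -0.2,"yaw": 0},{"x": 0,"y": 0,"z": 0,"hand": -0.2,"yaw": 0},{"x": 0,"y": 0,"z": 0,"hand": -0.2,"yaw": 0}]'

```text
clock: 17.9
eef_pos: [641.8, 199.6, 113.0]
eef_rot: [3.141, -0.0, 1.571]
wrist_force: [-0.1, -0.1, -0.6]
finger_gap: 49.4
finger_force: 20.0
```

Request:
arm_command --targets '[{"x": 0,"y": 0,"z": 0.004,"hand": -0.2,"yaw": 0},{"x": 0,"y": 0,"z": 0.004,"hand": -0.2,"yaw": 0},{"x": 0,"y": 0,"z": 0.004,"hand": -0.2,"yaw": 0},{"x": 0,"y": 0,"z": 0.001,"hand": -0.2,"yaw": 0},{"x": 0,"y": 0,"z": 0,"hand": -0.2,"yaw": 0}]'

```text
clock: 18.4
eef_pos: [641.5, 199.7, 99.4]
eef_rot: [-3.141, 0.0, 1.571]
wrist_force: [-0.6, 0.7, 0.1]
finger_gap: 49.4
finger_force: 20.0
```

Request:
arm_command --targets '[{"x": 0,"y": 0,"z": 0.001,"hand": -0.2,"yaw": 0},{"x": 0,"y": 0,"z": 0.0005,"hand": -0.2,"yaw": 0},{"x": 0,"y": 0,"z": 0,"hand": -0.2,"yaw": 0},{"x": 0,"y": 0,"z": 0,"hand": 0.4,"yaw": 0},{"x": 0,"y": 0,"z": 0,"hand": 0.4,"yaw": 0},{"x": 0,"y": 0,"z": 0,"hand": 0.4,"yaw": 0},{"x": 0,"y": 0,"z": 0,"hand": 0.4,"yaw": 0}]'

```text
clock: 19.1
eef_pos: [641.6, 199.7, 98.3]
eef_rot: [3.141, -0.0, 1.571]
wrist_force: [-0.0, -0.1, 0.3]
finger_gap: 65.7
finger_force: 0.0
```

Request:
arm_command --targets '[{"x": 0,"y": 0,"z": -0.01,"hand": 0.4,"yaw": 0},{"x": 0,"y": 0,"z": -0.03,"hand": 0.4,"yaw": 0},{"x": 0,"y": 0,"z": -0.03,"hand": 0.4,"yaw": 0},{"x": -0.018,"y": -0.02,"z": 0,"hand": 0,"yaw": 0},{"x": -0.035,"y": -0.035,"z": 0,"hand": 0,"yaw": 0},{"x": -0.035,"y": -0.035,"z": 0.01,"hand": 0,"yaw": 0},{"x": -0.035,"y": -0.035,"z": 0.015,"hand": 0,"yaw": 0},{"x": -0.035,"y": -0.035,"z": 0.015,"hand": 0,"yaw": 0},{"x": -0.02,"y": -0.022,"z": 0.01,"hand": 0,"yaw": 0},{"x": 0,"y": 0,"z": 0,"hand": 0,"yaw": 0}]'

```text
clock: 20.1
eef_pos: [460.1, 22.7, 119.2]
eef_rot: [-3.14, 0.0, 1.569]
wrist_force: [-0.1, 0.1, -0.5]
finger_gap: 47.1
finger_force: 0.0
```

Request:
arm_command --targets '[{"x": 0,"y": 0,"z": 0,"hand": 0,"yaw": 0},{"x": 0,"y": 0,"z": 0,"hand": 0,"yaw": 0}]'

```text
clock: 20.3
eef_pos: [463.3, 24.8, 120.2]
eef_rot: [3.14, -0.0, 1.571]
wrist_force: [-0.6, 0.2, -0.2]
finger_gap: 47.2
finger_force: 0.0
```

```bash
python3 look.py w8 40 320 210 260 200 3
```

```text
20.3 [463.28  24.85 120.15] [ 3.14 -0.    1.57] [-0.57  0.23 -0.17] 47.189625981579645
tcp px [[319.18 249.23]] below px at z= 40 [[318.79 208.77]]
```

View pics/w8.png

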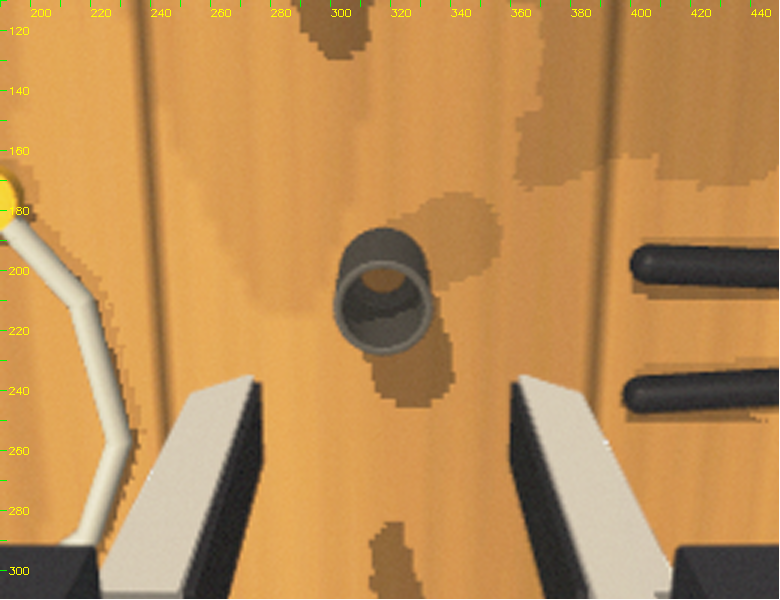

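The small cup's mouth centre is at (318,212.5), and its open floor hole is visible. Tongs and ring are clear.

Request:
arm_command --targets '[{"x": -0.003,"y": -0.0005,"z": 0.03,"hand": 0,"yaw": 0},{"x": 0,"y": 0,"z": 0.035,"hand": 0,"yaw": 0},{"x": 0,"y": 0,"z": 0.023,"hand": 0,"yaw": 0},{"x": 0,"y": 0,"z": 0.012,"hand": 0,"yaw": 0},{"x": 0,"y": 0,"z": 0.005,"hand": 0,"yaw": 0},{"x": 0,"y": 0,"z": 0,"hand": 0,"yaw": 0},{"x": 0,"y": 0,"z": 0,"hand": 0,"yaw": 0}]'

```text
clock: 21.05
eef_pos: [462.5, 21.5, 15.3]
eef_rot: [3.14, 0.0, 1.571]
wrist_force: [0.0, -0.4, 0.1]
finger_gap: 46.9
finger_force: 0.0
```

Request:
arm_command --targets '[{"x": 0,"y": 0,"z": 0,"hand": -0.7,"yaw": 0},{"x": 0,"y": 0,"z": 0,"hand": -0.7,"yaw": 0},{"x": 0,"y": 0,"z": 0,"hand": -0.7,"yaw": 0},{"x": 0,"y": 0,"z": 0,"hand": -0.7,"yaw": 0},{"x": 0,"y": 0,"z": 0,"hand": -0.7,"yaw": 0}]' --newtons 20

```text
clock: 21.55
eef_pos: [462.0, 21.4, 14.7]
eef_rot: [3.141, 0.0, 1.571]
wrist_force: [-0.9, 0.2, 5.7]
finger_gap: 27.0
finger_force: 20.0
```

Request:
arm_command --targets '[{"x": 0,"y": 0,"z": -0.01,"hand": -0.7,"yaw": 0},{"x": 0,"y": 0,"z": -0.03,"hand": -0.7,"yaw": 0},{"x": 0,"y": 0,"z": -0.04,"hand": -0.7,"yaw": 0},{"x": 0.01,"y": 0.01,"z": -0.04,"hand": -0.7,"yaw": 0},{"x": 0.025,"y": 0.035,"z": -0.03,"hand": -0.7,"yaw": 0},{"x": 0.025,"y": 0.035,"z": -0.01,"hand": -0.7,"yaw": 0},{"x": 0.025,"y": 0.035,"z": 0,"hand": -0.7,"yaw": 0},{"x": 0.02,"y": 0.035,"z": 0,"hand": -0.7,"yaw": 0},{"x": 0.01,"y": 0.03,"z": 0,"hand": -0.7,"yaw": 0},{"x": 0,"y": 0,"z": 0,"hand": -0.7,"yaw": 0}]'

```text
clock: 22.55
eef_pos: [641.7, 136.4, 171.9]
eef_rot: [-3.14, 0.0, 1.572]
wrist_force: [-1.7, 0.5, -1.3]
finger_gap: 26.7
finger_force: 20.0
```

Request:
arm_command --targets '[{"x": 0,"y": 0,"z": 0,"hand": -0.7,"yaw": 0},{"x": 0,"y": 0,"z": 0,"hand": -0.7,"yaw": 0},{"x": 0,"y": 0,"z": 0,"hand": -0.7,"yaw": 0}]'

```text
clock: 22.85
eef_pos: [639.6, 134.8, 173.6]
eef_rot: [3.141, -0.0, 1.57]
wrist_force: [0.2, -1.7, -1.1]
finger_gap: 26.5
finger_force: 20.0
```

```bash
python3 look.py w9 117 320 190 260 200 3
```

```text
22.85 [639.6  134.85 173.65] [ 3.14 -0.    1.57] [ 0.22 -1.73 -1.11] 26.47290261925876
tcp px [[319.16 249.22]] below px at z= 117 [[318.95 218.02]]
```

View pics/w9.png

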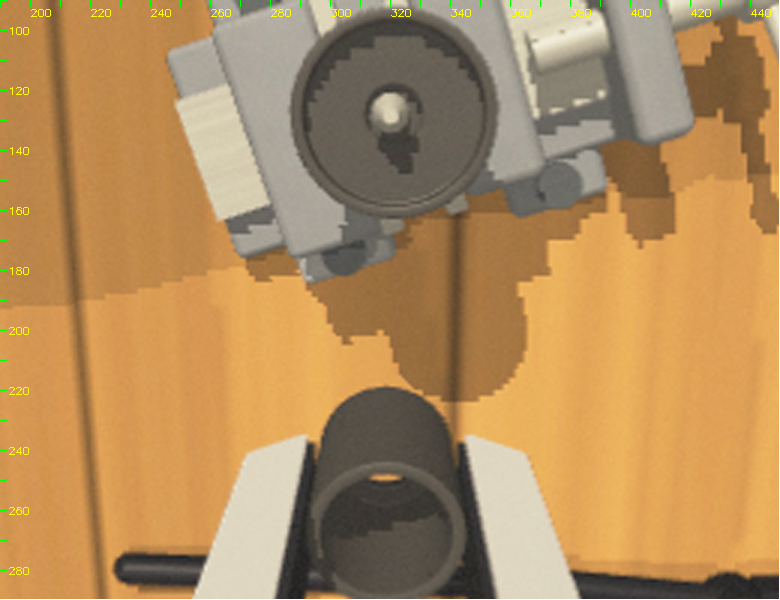

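The small pan sits flat, with the tenon tip at (320,126.7). The socket is upright in the hand, and its underside's far edge is at v=219.

Run:
```python
from h import *;import pickle
d=pickle.load(open('pics/w9.pkl','rb'));c=d['c'];p=d['p']
print(onz('wrist',(320,126.7),116,c)-p,onz('wrist',(319.8,128),108,c)-p)
print(proj('wrist',[p+[0,13.5,-15],p+[0,13.5,25],p+[-13.5,0,25],p+[13.5,0,25]],c))
```

```text
[  0.79323349  65.2927526  -57.64766281] [  0.69225457  63.96498258 -65.64766281]
[[319.07101047 218.45518538]
 [319.27189521 244.27736791]
 [292.29637882 269.36735843]
 [346.29206518 269.28064277]]
```

Request:
arm_command --targets '[{"x": 0.03,"y": 0.001,"z": 0,"hand": -0.7,"yaw": 0},{"x": 0.03,"y": 0,"z": 0,"hand": -0.7,"yaw": 0},{"x": 0.0045,"y": 0,"z": 0,"hand": -0.7,"yaw": 0},{"x": 0,"y": 0,"z": 0.01,"hand": -0.7,"yaw": 0},{"x": 0,"y": 0,"z": 0.012,"hand": -0.7,"yaw": 0},{"x": 0,"y": 0,"z": 0.012,"hand": -0.7,"yaw": 0},{"x": 0,"y": 0,"z": 0.008,"hand": -0.7,"yaw": 0},{"x": 0,"y": 0,"z": 0.004,"hand": -0.7,"yaw": 0},{"x": 0,"y": 0,"z": 0,"hand": -0.7,"yaw": 0},{"x": 0,"y": 0,"z": 0,"hand": -0.7,"yaw": 0}]'

```text
clock: 23.9
eef_pos: [641.3, 199.7, 127.3]
eef_rot: [3.141, -0.0, 1.571]
wrist_force: [0.4, 0.2, 0.0]
finger_gap: 26.7
finger_force: 20.0
```

Request:
arm_command --targets '[{"x": 0,"y": 0,"z": 0.004,"hand": -0.7,"yaw": 0},{"x": 0,"y": 0,"z": 0.004,"hand": -0.7,"yaw": 0},{"x": 0,"y": 0,"z": 0.003,"hand": -0.7,"yaw": 0},{"x": 0,"y": 0,"z": 0.001,"hand": -0.7,"yaw": 0},{"x": 0,"y": 0,"z": 0,"hand": -0.7,"yaw": 0}]'

```text
clock: 24.4
eef_pos: [641.1, 199.8, 114.7]
eef_rot: [-3.141, 0.0, 1.571]
wrist_force: [-0.4, 0.0, 0.2]
finger_gap: 26.4
finger_force: 20.0
```

Request:
arm_command --targets '[{"x": 0,"y": 0,"z": 0.001,"hand": -0.7,"yaw": 0},{"x": 0,"y": 0,"z": 0.0003,"hand": -0.7,"yaw": 0},{"x": 0,"y": 0,"z": 0,"hand": -0.7,"yaw": 0},{"x": 0,"y": 0,"z": 0,"hand": 0,"yaw": 0},{"x": 0,"y": 0,"z": 0,"hand": 0,"yaw": 0},{"x": 0,"y": 0,"z": 0,"hand": 0,"yaw": 0},{"x": 0,"y": 0,"z": 0,"hand": 0,"yaw": 0},{"x": 0,"y": 0,"z": -0.01,"hand": 0,"yaw": 0},{"x": 0,"y": 0,"z": -0.03,"hand": 0,"yaw": 0},{"x": 0,"y": 0,"z": -0.04,"hand": 0,"yaw": 0}]'

```text
clock: 25.4
eef_pos: [640.5, 199.5, 193.7]
eef_rot: [-3.139, 0.001, 1.571]
wrist_force: [-1.1, -0.4, 1.2]
finger_gap: 46.8
finger_force: 0.0
```

Request:
arm_command --targets '[{"x": 0,"y": -0.02,"z": -0.02,"hand": 0,"yaw": 0},{"x": -0.03,"y": -0.03,"z": -0.02,"hand": 0,"yaw": 0},{"x": -0.03,"y": -0.04,"z": 0,"hand": 0,"yaw": 0},{"x": -0.03,"y": -0.04,"z": 0,"hand": 0,"yaw": 0},{"x": -0.03,"y": -0.03,"z": 0,"hand": 0,"yaw": 0},{"x": -0.03,"y": -0.03,"z": 0,"hand": 0,"yaw": 0},{"x": -0.03,"y": 0,"z": 0,"hand": 0,"yaw": 0},{"x": 0,"y": 0,"z": 0,"hand": 0,"yaw": 0},{"x": 0,"y": 0,"z": 0,"hand": 0,"yaw": 0}]'

```text
clock: 26.3
eef_pos: [451.3, 19.5, 234.4]
eef_rot: [3.14, -0.0, 1.57]
wrist_force: [0.1, -0.0, -0.9]
finger_gap: 47.0
finger_force: 0.0
```

Run:
```python
from h import *
s=camera("side")[:,:,::-1].copy();c=camera("scene")[:,:,::-1].copy()
T=[tile(s,375,245,100,75,4),tile(s,350,150,100,75,4),tile(c,235,175,100,75,4),tile(c,337,295,100,75,4)]
cv2.imwrite("pics/m2.png",np.vstack([np.hstack(T[:2]),np.hstack(T[2:])]))
```

```text
(no output)
```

View pics/m2.png

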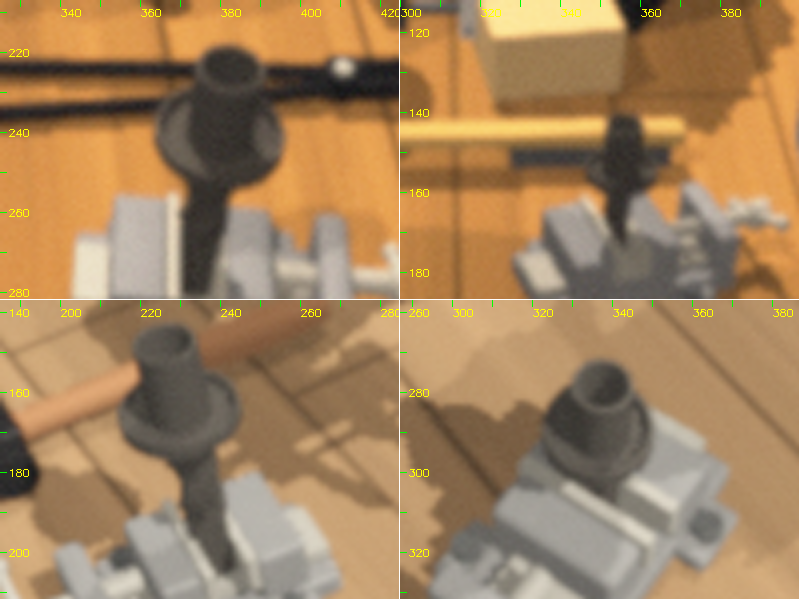

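Both stems now carry an upright pan and socket. On the tall stem the mouth is at side (380,223) and the pan rim at (377,240). On the short stem the mouth is at scene (334,277) and the rim at (333,289). The seating heights matched the measured z, so I hand in.

```bash
python3 -c "
from cell import manip
print(manip.sign_off())"
```

```text
the job is handed in; nothing more can be done
None
```

Both candlesticks are assembled, each with its pan and then its socket upright and let go, and the job was handed in at about 26 s; the hammer, tongs, wire brush and rivet snap were not touched.

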